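# Stand the fallen stitching pony back on its base

## Robot

A 6-joint arm with a two-finger parallel gripper is mounted at the origin on the work surface. World frame = base frame: x ahead of the robot, y to its left, z up, the work surface at z = 0. Lengths are in m, angles in rad, forces in N, time in s.
With the tool pointing down it reaches from about 0.425 to 0.925 m from the base axis. Payload 12.5 kg.
Tool frame: the origin (TCP) lies on the centre line of the jaws, within the pads' length; the fingertips stand manip.tips_ahead ahead of it and the grasp point (between the pads) lies 2 mm behind it (manip.tips_ahead is the distance from the TCP to the fingertips, in m); z points along the fingers, x is the direction in which the jaws open and shut, and the axes are right-handed (so a half turn about z gives the same grasp; the last joint's range is limited). The gripper opens to 85 mm and grips with 20 to 120 N. Pads are 22 mm wide; open, the fingers measure 114 mm over their backs; the gripper's body (76 mm by 85 mm) begins 54 mm behind the grasp point. The pads swing forward as they close: fully open they stand 13 mm farther back than shut.
Start: joints at [-1.415, 0.491, 1.559, -0, 1.092, -0.106], TCP at [0.162, -0.604, 0.248] pointing down, gripper open.
Joint ranges: [-3.1, 3.1], [-0.84, 2.19], [0.05, 2.79], [-1.13, 4.28], [0.06, 2.93], [-2.69, 2.69]. Speed limits (rad/s): [2.22, 2.22, 2.79, 3.14, 3.14, 3.14].

## Interface

Orientations are given as a rotation vector (axis times angle).
In Python, from cell import read_state, vision, ticket, manip gives the robot as it stands.
- The arm moves only by the tool drive_tool, never from a script. Its argument "targets" is one flat list of numbers, 6 for each row, row after row: the shift along the tool's x, y, z in m, then the turn, a rotation vector about the tool's x, y, z in degrees. In form: [x, y, z, ax, ay, az, x, y, z, ax, ay, az, ...]. A call has 1 to 10 rows; each row shifts and turns the pose as measured when the row begins, along the tool's axes as they then stand; what a row does not reach is not made up. A row lasts 1/8 s, in which the tool goes at most 62.5 mm and 10.7 degrees, less where a joint would pass 70% of its speed; a pose out of reach is approached as far as the arm can. A call with a gripper value outside its range is refused whole. "fingers" is the finger opening in m, from 0 to 0.0854, set as the call begins (left out, the last holds). The fingers move at their own pace and stop on an object; the grip force is fixed at half the most. Time passes only in rows, so rows that do not move let the fingers close. It gives the time, the measured TCP pose, the force and the opening at its end, in the units of the state.
- read_state(): the state, without advancing time (a new reading comes with each control period).
- vision.camera(name): name is "side" or "top" or "wrist"; returns a dict with "color" (480x640x3 uint8, red, green, blue), "mtx" (3x3 intrinsics, pixels), "rvec" (rotation vector, rad) and "tvec" (3), from world to camera coordinates, as OpenCV has them; the wrist camera has in their place "tool_from_camera" (4x4, takes a point from camera to tool coordinates, whose origin is the TCP and whose axes are the tool frame's). Camera axes: x right, y down, z forward; pixel columns grow to the right and rows downward; lengths in m; the calibration is good to about 2 mm. A picture is of the moment at which its call begins: read the wrist's pose just before it. There is no depth.
- ticket.hand_in(): hands the job in, once; it reports no verdict.
The state is a dict: "time": time; "joint_positions": joint angles; "joint_velocities": joint speeds; "effort": joint torques, N m; "eef_pos": TCP position; "tool_rot": TCP orientation; "contact_force": force on the tool from outside, world axes, zero at the start; "moment": the same for the moment, N m; "finger_gap": finger opening in m.
Only numpy, scipy, OpenCV 4.12 (cv2) and the standard library are available. Lean on these libraries where they do the work, as an engineer would, in place of code of your own. Each camera call takes 0.05 s, during which the arm holds its last target.

## Task

The wooden stitching pony has been knocked over onto its back. First slide the small round metal tin along the mat, clear of where the pony's base board will come down, then tip the pony up by pushing on the high end of its base board until it stands upright on its base, where it fell. Only push, gently: do not pinch, pick up or shove the pony along, keep the tin flat on the mat, do not let the pony touch it, and do not disturb the other things on the mat.

Things in the scene. Friction and masses are not known exactly. Their poses are not given: they have to be found in the camera images.
- pony: Wooden stitching pony (stitching clamp), 0.8 kg, fallen on its back. Origin: middle of the edge of its heel end that rests on the mat. As it lies: z up, y along the heel edge, x level towards where the base board will come down (it will cover x 18 to 258, y -55 to 55 mm); the jaws lie along -x. It turns up about its heel; standing, this frame is pitched 1.72 rad.
- pony_base (a point): Middle of the heel edge of the base's underside, with the pony's axes as it should stand (z up when upright; starts tilted 1.72 rad): x along the base from heel to toe, y across. Base board 240 (x) by 110 (y) by 18 mm, underside at z = 0. Two jaws 70 mm wide stand on it at x = 39 to 89 mm, up to z = 318 mm, with a wing bolt at z = 183 mm reaching x = 128 mm.
- pony_toe (a point): Middle of the base's toe edge, on its underside, 240 mm from the heel edge: at the start the high end of the nearly upright board, which leans 0.15 rad over the jaws. Pushing the board's jaw-side face here, over and down (3 to 4 N at first), turns the pony up about its heel edge, which grips the mat; with the board about 0.75 rad from flat it overbalances and drops onto its base by itself.
- mat: Fixed dark green cutting mat, 600 (x) by 900 (y) mm, 3 mm thick, origin at the centre of its underside, on the bench top. All the loose things rest on it.
- tin: Round flat closed metal tin, 64 mm across, 26 mm high, 0.11 kg, origin at the centre of its underside, on the mat where the base board will come down. Slides when pushed low on its side.
- spool: Bystander: upright thread spool, 54 mm across, 80 mm high, origin at the centre of its underside.
- glue: Bystander: upright round jar, 62 mm across, 85 mm high, origin at the centre of its underside.
- dye: Bystander: small upright bottle, 42 mm across, 100 mm high, origin at the centre of its underside.
- mallet: Bystander: mallet lying on its side, head 90 by 52 by 52 mm, origin under the middle of the head, handle 24 mm thick reaching 212 mm along its -y.
- studbox: Bystander: clear flat box of brass studs, 87 by 67 by 33 mm, origin at the centre of its underside.
- iron: Bystander: steel pricking iron lying flat, 108 mm long (x), 30 mm wide, 10 mm high, origin under its middle.

How it is judged:
By the outcome, as a careful person would: the job done as asked, in the order asked, and still so for the second after the job is handed in, with the robot touching nothing.
It also fails if it takes over 58 s, if anything falls off the work surface, if the arm or the gripper's body presses on something with over 40 N, if the wrist force passes 120 N, or if a joint passes its speed limit or range.

## Working session

There is one attempt and no reset: what is moved stays moved. The work goes in short steps, Python scripts to look and compute and a tool call to move; the robot and the scene stay as the last step left them, time stands still between calls to the robot, and variables do not carry over. Pictures are saved under pics/ and viewed, and the job is handed in when it is done.

Besides the shell and the picture viewer there is one more tool, called after "Call:" as a command line: name --argument value ..., lists and objects as JSON in quotes. drive_tool: Moves the arm, as the interface text tells. Its arguments: {"type":"object","properties":{"targets":{"type":"array","items":{"type":"number"}},"fingers":{"type":"number"}},"required":["targets"]}

```bash
ls; mkdir -p pics; python3 - <<'E'
from cell import read_state, vision, manip
import cv2
print(read_state()); print(manip.tips_ahead)
for n in("side","top","wrist"):
    c=vision.camera(n); cv2.imwrite(f"pics/{n}0.png",c["color"][:,:,::-1]); print(n,{k:v for k,v in c.items() if k!="color"})
E
```

```text
pics
{'time': 0.0, 'joint_positions': array([-1.41458487e+00,  4.91563596e-01,  1.55943383e+00, -2.40940604e-05,
        1.09171529e+00, -1.05590380e-01]), 'joint_velocities': array([ 9.70108356e-04, -1.72058539e-03, -9.89017977e-05, -1.12602434e-03,
        2.39995452e-04, -1.70703186e-03]), 'effort': array([-2.59019062e-04, -6.18442869e+01, -2.61589336e+01,  9.66244556e-06,
        4.03797749e-03, -2.91040442e-05]), 'eef_pos': array([ 0.16175437, -0.6034951 ,  0.2477306 ]), 'tool_rot': array([-2.49180584e+00,  1.91200302e+00,  1.29797515e-03]), 'contact_force': array([-0.03941366, -0.3005256 ,  0.52423178]), 'moment': array([0.0310819 , 0.00646022, 0.00382141]), 'finger_gap': 0.0857713398787013}
0.017
side {'mtx': array([[506.34298805,   0.        , 320.56110611],
       [  0.        , 506.34298805, 237.38085897],
       [  0.        ,   0.        ,   1.        ]]), 'rvec': array([ 2.23145057, -0.07628182,  0.04153477]), 'tvec': array([-0.59215321,  0.10479905,  1.192901  ])}
top {'mtx': array([[578.10812831,   0.        , 319.63625889],
       [  0.        , 578.10812831, 240.29476561],
       [  0.        ,   0.        ,   1.        ]]), 'rvec': array([ 2.19276667, -2.18449629,  0.07445185]), 'tvec': array([-0.05980588,  0.57956985,  1.60767194])}
wrist {'mtx': array([[429.2260718 ,   0.        , 318.20325053],
       [  0.        , 429.2260718 , 239.35663535],
       [  0.        ,   0.        ,   1.        ]]), 'tool_from_camera': array([[ 9.99999464e-01, -7.83032061e-04, -6.77472047e-04,
        -7.28240251e-04],
       [ 9.32898107e-04,  9.65229944e-01,  2.61400623e-01,
        -6.65788160e-02],
       [ 4.49231237e-04, -2.61401115e-01,  9.65230157e-01,
        -1.27127674e-01],
       [ 0.00000000e+00,  0.00000000e+00,  0.00000000e+00,
         1.00000000e+00]])}
```

View pics/side0.png

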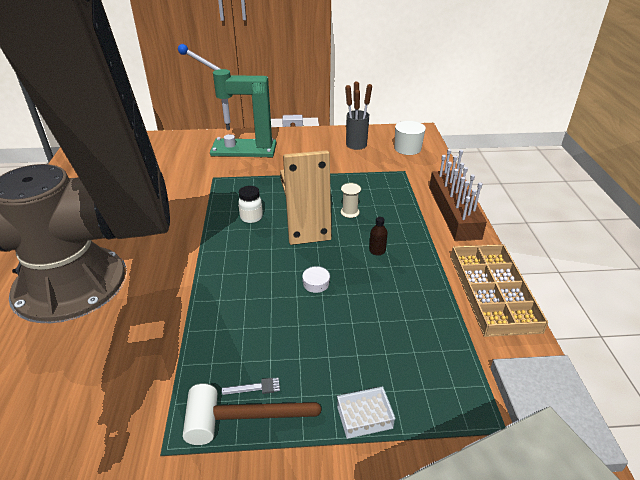

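View pics/top0.png

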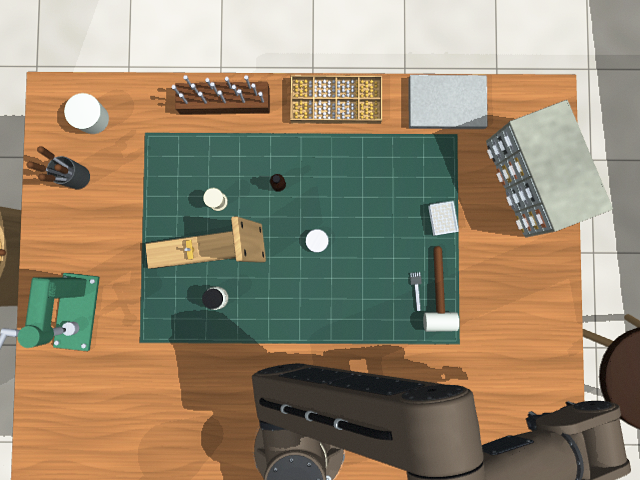

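View pics/wrist0.png

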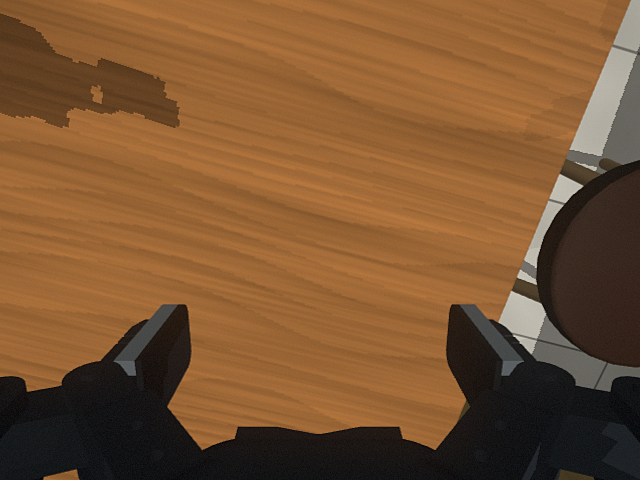

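Side view: the pony's board underside faces the camera, with its lower corners near (290,243) and (331,240), and the tin is at (316,279). Top view: the board's top edge is at x≈235–265 and the tin at (317,240). The jaws run left, towards +y.

```bash
cat > h.py <<'E'
import numpy as np, cv2
from cell import read_state, vision
from scipy.spatial.transform import Rotation as R
def cam(n):
    c=vision.camera(n); return c
def pr(c,P):
    return cv2.projectPoints(np.atleast_2d(np.array(P,float)),c["rvec"],c["tvec"],c["mtx"],None)[0].reshape(-1,2)
def ray(c,uv):
    Rm=cv2.Rodrigues(c["rvec"])[0]; o=-Rm.T@c["tvec"]
    d=Rm.T@np.linalg.inv(c["mtx"])@np.array([uv[0],uv[1],1.]); return o,d
def onz(c,uv,z):
    o,d=ray(c,uv); return o+d*(z-o[2])/d[2]
def tri(c1,u1,c2,u2):
    o1,d1=ray(c1,u1);o2,d2=ray(c2,u2)
    s=np.linalg.lstsq(np.c_[d1,-d2],o2-o1,rcond=None)[0]
    a=o1+s[0]*d1;b=o2+s[1]*d2; return (a+b)/2,np.linalg.norm(a-b)
def blobs(img,lo,hi,amin=60):
    hsv=cv2.cvtColor(img,cv2.COLOR_RGB2HSV); m=cv2.inRange(hsv,lo,hi)
    n,l,s,c=cv2.connectedComponentsWithStats(m); return m,[(s[i].tolist(),c[i].round(1).tolist()) for i in range(1,n) if s[i,4]>amin]
E
python3 - <<'E'
from h import *
s=cam("side");t=cam("top")
np.set_printoptions(precision=4,suppress=True)
cv2.imwrite("pics/s1.png",cv2.resize(s["color"][130:330,220:420,::-1],(800,800//1),interpolation=2)[:600] if 0 else cv2.resize(s["color"][140:300,230:430,::-1],(750,600),interpolation=cv2.INTER_CUBIC))
cv2.imwrite("pics/t1.png",cv2.resize(t["color"][160:320,135:335,::-1],(750,600),interpolation=cv2.INTER_CUBIC))
for nm,c in(("side",s),("top",t)):
    m,b=blobs(c["color"],(0,0,150),(180,60,255)); print(nm,[x for x in b if x[0][0]>150 and x[0][0]+x[0][2]<470 and x[0][1]>130])
E
```

```text
side [([224, 134, 11, 13, 97], [228.6, 139.8]), ([445, 155, 7, 32, 74], [447.3, 169.5]), ([341, 183, 20, 12, 178], [350.6, 188.3]), ([341, 195, 18, 23, 299], [350.1, 206.5]), ([239, 197, 23, 26, 453], [250.0, 210.3]), ([302, 266, 28, 27, 570], [315.6, 278.8]), ([273, 378, 7, 13, 65], [275.7, 383.8]), ([222, 383, 40, 12, 250], [241.4, 388.5]), ([183, 384, 34, 61, 1641], [199.4, 414.4]), ([337, 386, 58, 53, 2133], [365.1, 411.7])]
top [([203, 188, 25, 23, 384], [214.6, 198.5]), ([429, 201, 30, 34, 802], [443.3, 217.8]), ([306, 229, 23, 23, 415], [316.7, 240.3]), ([415, 284, 5, 27, 87], [417.2, 296.8]), ([214, 287, 14, 23, 115], [222.3, 297.4]), ([425, 313, 35, 18, 580], [442.0, 321.6])]
```

View pics/s1.png

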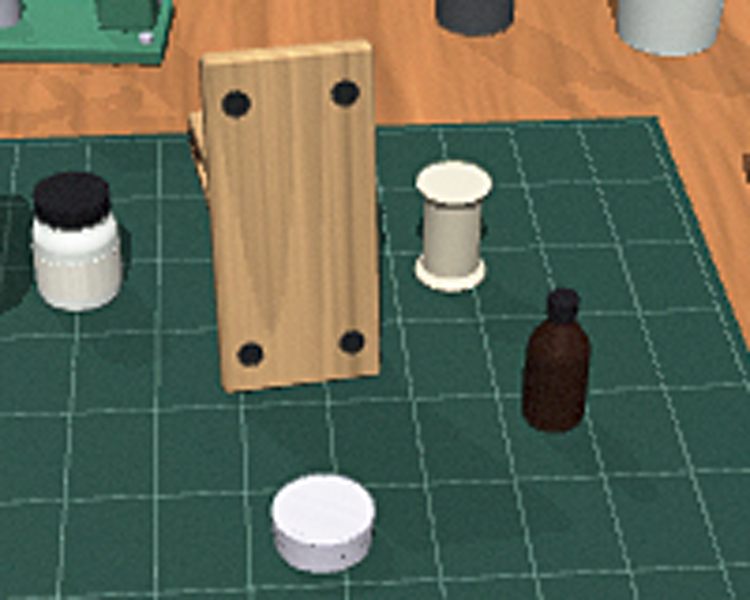

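View pics/t1.png

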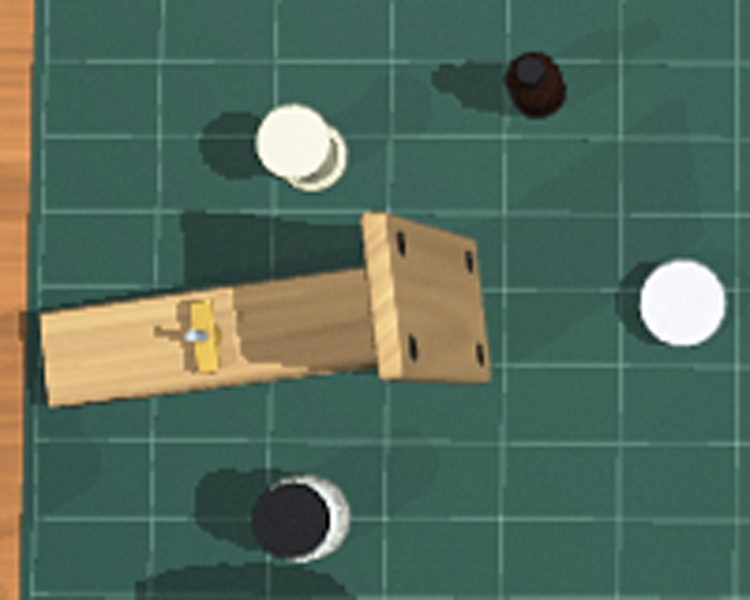

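```bash
python3 - <<'E'
from h import *
np.set_printoptions(precision=4,suppress=True)
s=cam("side");t=cam("top")
S=lambda x,y:(230+x/3.75,140+y/3.75); T=lambda x,y:(135+x/3.75,160+y/3.75)
print("heel side",onz(s,S(228,391),.0057),onz(s,S(379,375),.0057))
print("heel top",onz(t,T(490,381),.0057),onz(t,T(476,240),.0057))
print("heel tri",tri(s,S(228,391),t,T(490,381)),tri(s,S(379,375),t,T(476,240)))
print("toe under tri",tri(s,S(203,68),t,T(403,380)),tri(s,S(372,56),t,T(386,212)))
print("toe jaw tri",tri(s,S(205,53),t,T(380,378)),tri(s,S(370,40),t,T(362,212)))
print("tin",onz(t,(316.7,240.3),.029),onz(s,S(323,510),.029),tri(s,S(323,510),t,(316.7,240.3)))
print("spool top",tri(s,S(453,182),t,T(291,142)),"glue top",tri(s,S(71,190),t,T(290,520)))
print("dye",onz(s,S(555,415),.003),tri(s,S(563,297),t,T(531,69)))
print("wing/jaw end top view", [onz(t,T(*p),z) for p,z in(((42,314),.09),((52,405),.09),((168,334),.1))])
for n,uv,z in(("iron",(417,291),.01),("mallet",(442,321),.055),("box",(443,218),.036),("handleend",(437,248),.03),("irontip",(413,272),.01)): print(n,onz(t,uv,z))
E
```

```text
heel side [0.5241 0.1002 0.0057] [0.6287 0.111  0.0057]
heel top [0.5197 0.0949 0.0057] [0.6265 0.1065 0.0057]
heel tri (array([0.5218, 0.0946, 0.0101]), np.float64(0.004586486935571364)) (array([0.6271, 0.1062, 0.0095]), np.float64(0.0020489925353803333))
toe under tri (array([0.5152, 0.1299, 0.2389]), np.float64(0.003676747464597669)) (array([0.623 , 0.1426, 0.2367]), np.float64(0.0004970054996431097))
toe jaw tri (array([0.5165, 0.1445, 0.2414]), np.float64(0.004056614782132013)) (array([0.6228, 0.1577, 0.2399]), np.float64(0.0008431819897404405))
tin [ 0.5791 -0.0494  0.029 ] [ 0.5798 -0.05    0.029 ] (array([ 0.5795, -0.0494,  0.0284]), np.float64(0.0006683790547875205))
spool top (array([0.6907, 0.2337, 0.0827]), np.float64(0.0014511473576533146)) glue top (array([0.4184, 0.2287, 0.0904]), np.float64(0.0014730417516597212))
dye [0.7439 0.0631 0.003 ] (array([0.7406, 0.0587, 0.1046]), np.float64(0.0006767837702685994))
wing/jaw end top view [array([0.564 , 0.4088, 0.09  ]), array([0.4989, 0.4001, 0.09  ]), array([0.5495, 0.3158, 0.1   ])]
iron [ 0.4384 -0.3322  0.01  ]
mallet [ 0.3581 -0.3922  0.055 ]
box [ 0.6424 -0.402   0.036 ]
handleend [ 0.5588 -0.3856  0.03  ]
irontip [ 0.4918 -0.3213  0.01  ]
```

```bash
cat >> h.py <<'E'
def rel(pos,xdir=None,tilt=None,Rt=None):
    "tool-frame shift and turn(deg) from the present pose to world pos / rotation Rt"
    st=read_state(); R0=R.from_rotvec(st["tool_rot"])
    sh=R0.inv().apply(np.array(pos)-st["eef_pos"])
    tw=np.zeros(3) if Rt is None else (R0.inv()*Rt).as_rotvec(degrees=True)
    return sh.round(4),tw.round(2)
def down(ang):  # tool pointing down with x axis at world angle ang (deg)
    a=np.radians(ang); x=np.array([np.cos(a),np.sin(a),0]); z=np.array([0,0,-1.]); return R.from_matrix(np.c_[x,np.cross(z,x),z])
E
python3 -c "
from h import *
print(rel([.66,-.05,.25],Rt=down(-90)))"
```

```text
(array([-0.4059, -0.6245, -0.0017]), array([0.0e+00, 1.0e-02, 1.5e+01]))
```

Call:
drive_tool --targets '[0,0,0,0,0,7.5,0,0,0,0,0,7.5]' --fingers 0.04

```text
time: 0.6
eef_pos: [0.1618, -0.6036, 0.2481]
tool_rot: [-2.214, 2.229, 0.001]
contact_force: [-0.2, -0.9, 1.0]
finger_gap: 0.0517
```

Call:
drive_tool --targets '[-0.03,-0.03,0,0,0,0,-0.04,-0.04,0,0,0,0,-0.04,-0.04,0,0,0,0,-0.04,-0.04,0,0,0,0,-0.04,-0.04,0,0,0,0,-0.04,-0.04,0,0,0,0,-0.04,-0.04,0,0,0,0,-0.04,-0.04,0,0,0,0,-0.04,-0.04,0,0,0,0,-0.04,-0.04,0,0,0,0]'

```text
time: 1.85
eef_pos: [0.5654, -0.2085, 0.2484]
tool_rot: [-2.204, 2.239, -0.004]
contact_force: [0.6, -0.8, 0.1]
finger_gap: 0.0398
```

```bash
python3 -c "
from h import *
print(rel([.665,-.05,.1],Rt=down(-90)),read_state()['joint_positions'].round(2))"
```

```text
(array([-0.1603, -0.0968,  0.1483]), array([-0.1, -0.1, -0.9])) [-0.46  0.46  1.62 -0.    1.06  1.12]
```

Call:
drive_tool --targets '[-0.03,-0.02,0,0,0,-0.9,-0.04,-0.024,0,0,0,0,-0.04,-0.024,0,0,0,0,-0.04,-0.024,0,0,0,0,-0.01,-0.005,0.03,0,0,0,0,0,0.04,0,0,0,0,0,0.04,0,0,0,0,0,0.035,0,0,0]'

```text
time: 2.85
eef_pos: [0.6699, -0.0387, 0.1016]
tool_rot: [-2.226, 2.211, -0.013]
contact_force: [0.6, -0.4, -0.2]
finger_gap: 0.0403
```

```bash
python3 - <<'E'
from h import *
c=cam("side"); cv2.imwrite("pics/s2.png",cv2.resize(c["color"][140:340,230:480,::-1],(750,600),interpolation=cv2.INTER_CUBIC))
w=cam("wrist"); cv2.imwrite("pics/w2.png",w["color"][:,:,::-1])
print(rel([.665,-.05,.03],Rt=down(-90)))
E
```

```text
(array([0.0112, 0.0036, 0.0693]), array([-0.15, -0.1 ,  0.38]))
```

View pics/s2.png

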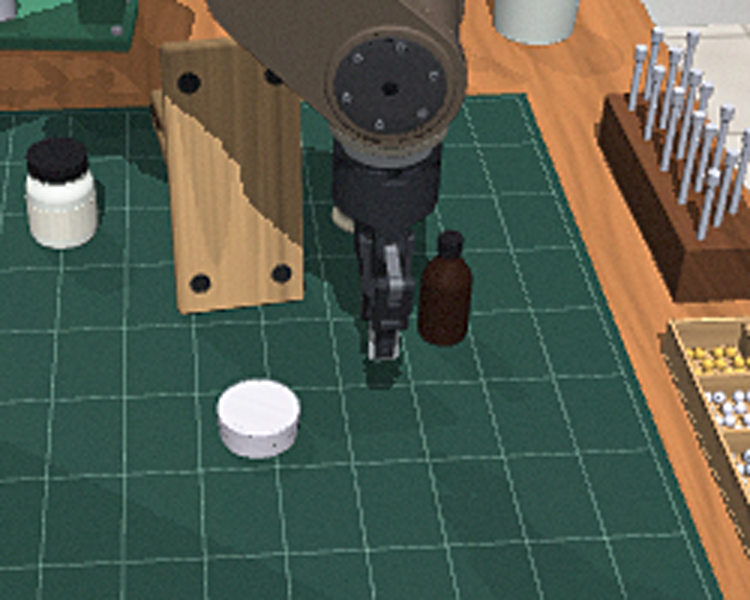

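View pics/w2.png

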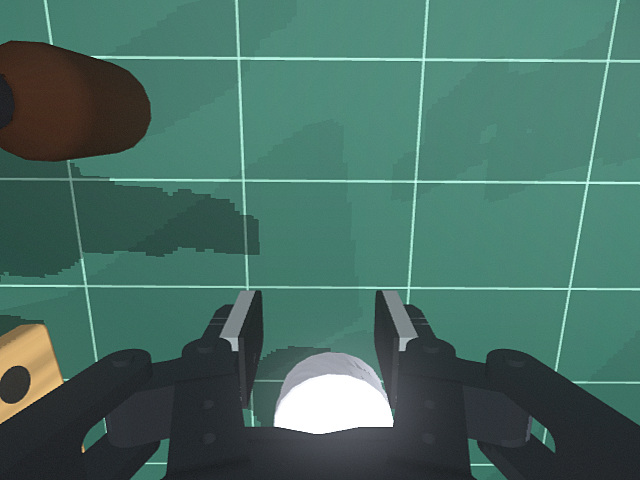

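Call:
drive_tool --targets '[0.011,0.003,0.02,0,0,0.4,0,0,0.03,0,0,0,0,0,0.015,0,0,0,0,0,0.004,0,0,0]'

```text
time: 3.45
eef_pos: [0.6685, -0.0506, 0.0343]
tool_rot: [-2.218, 2.219, -0.013]
contact_force: [-0.0, 0.2, -0.3]
finger_gap: 0.0397
```

```bash
python3 - <<'E'
from h import *
c=cam("side"); cv2.imwrite("pics/s3.png",cv2.resize(c["color"][200:320,270:420,::-1],(750,600),interpolation=cv2.INTER_CUBIC))
print(rel([.62,-.05,.025],Rt=down(-90)))
E
```

```text
(array([-0.0005,  0.0486,  0.0089]), array([-0.54, -0.17, -0.02]))
```

View pics/s3.png

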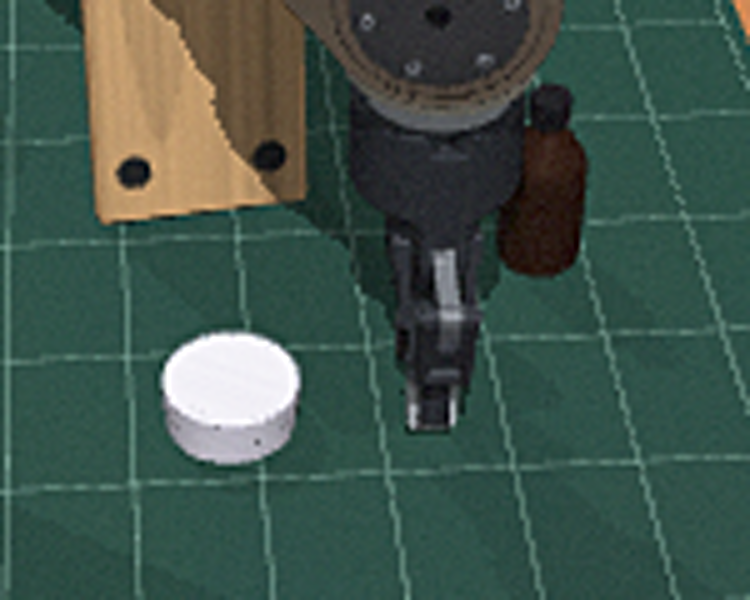

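Call:
drive_tool --targets '[0,0.015,0.006,-0.5,-0.2,0,0,0.015,0.006,0,0,0,0,0.008,0,0,0,0,0,0.004,0,0,0,0,0,0.005,0,0,0,0,0,0.005,0,0,0,0,0,0.005,0,0,0,0,0,0.005,0,0,0,0]'

```text
time: 4.5
eef_pos: [0.6042, -0.0505, 0.0252]
tool_rot: [-2.219, 2.219, -0.005]
contact_force: [0.2, -0.0, -0.4]
finger_gap: 0.04
```

```bash
python3 - <<'E'
from h import *
c=cam("side"); cv2.imwrite("pics/s4.png",cv2.resize(c["color"][200:320,270:420,::-1],(750,600),interpolation=cv2.INTER_CUBIC))
print(rel([.486,-.05,.022],Rt=down(-90)))
E
```

```text
(array([-0.0004,  0.1176,  0.0026]), array([-0.23,  0.02,  0.  ]))
```

View pics/s4.png

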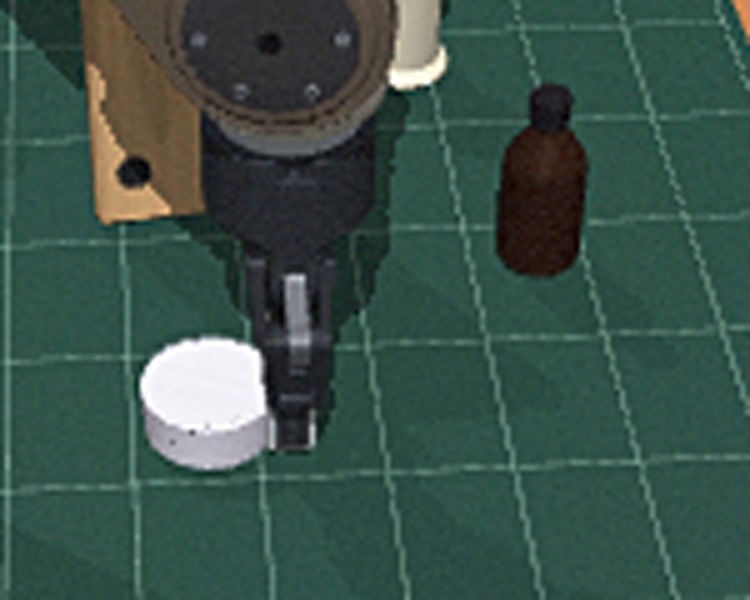

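The fingers straddle the tin at (205,400) in the crop. It has already slid a little and is still flat, so I'll keep pushing.

Call:
drive_tool --targets '[0,0.008,0.001,0,0,0,0,0.008,0.001,0,0,0,0,0.008,0,0,0,0,0,0.008,0,0,0,0,0,0.008,0,0,0,0,0,0.008,0,0,0,0,0,0.008,0,0,0,0,0,0.008,0,0,0,0,0,0.008,0,0,0,0,0,0.008,0,0,0,0]'

```text
time: 5.8
eef_pos: [0.5223, -0.0512, 0.0243]
tool_rot: [-2.215, 2.215, -0.018]
contact_force: [4.9, 0.3, 4.1]
finger_gap: 0.04
```

Call:
drive_tool --targets '[0,0.008,0,0,0,0,0,0.008,0,0,0,0,0,0.008,0,0,0,0,0,0.007,0,0,0,0,0,0.005,0,0,0,0,0,0.003,0,0,0,0,0,-0.01,0,0,0,0,0,-0.02,0,0,0,0,0,-0.02,0,0,0,0]'

```text
time: 6.92
eef_pos: [0.5297, -0.0509, 0.0238]
tool_rot: [-2.217, 2.218, -0.011]
contact_force: [0.4, 0.1, 0.4]
finger_gap: 0.0404
```

```bash
python3 - <<'E'
from h import *
c=cam("side"); cv2.imwrite("pics/s5.png",cv2.resize(c["color"][140:340,200:450,::-1],(750,600),interpolation=cv2.INTER_CUBIC))
print(read_state()["joint_positions"].round(2))
print(rel([.60,-.05,.3],Rt=down(-90)))
E
```

```text
[-0.22  0.7   1.97  0.    0.47  1.35]
(array([-0.0008, -0.071 , -0.2753]), array([-0.67, -0.06, -0.03]))
```

View pics/s5.png

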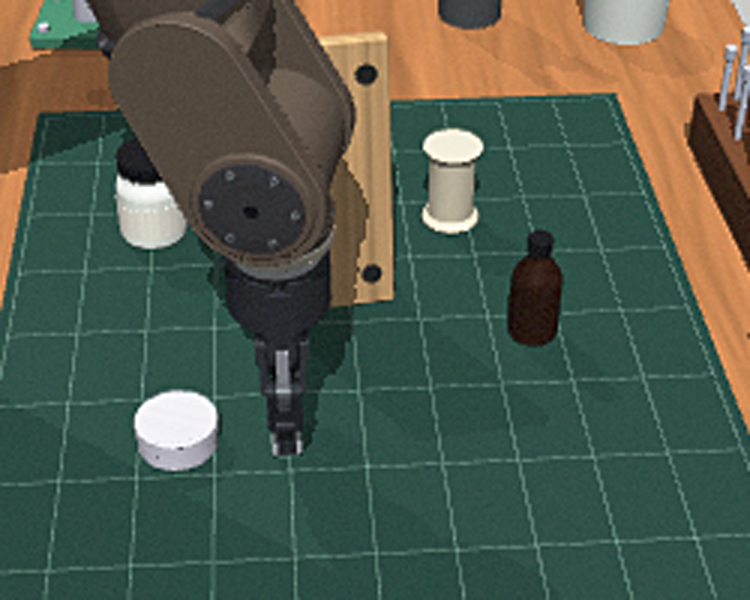

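Call:
drive_tool --targets '[0,0,-0.04,0,0,0,0,0,-0.042,0,0,-10,0,0,-0.042,0,0,-10.6,0,0,-0.042,0,0,-10.6,0,0,-0.042,0,0,-10.6,0,0,-0.042,0,0,-10.6,0,0,-0.042,0,0,-10.6,0,0,-0.042,0,0,-10.6,0,0,-0.042,0,0,-10.6,0,0,-0.01,0,0,-10.6]' --fingers 0

```text
time: 8.22
eef_pos: [0.526, -0.0496, 0.4159]
tool_rot: [-3.132, -0.172, 0.021]
contact_force: [0.3, -0.1, -0.3]
finger_gap: -0.0001
```

```bash
cat >> h.py <<'E'
PSI=np.radians(6.3); D=np.array([np.sin(PSI),-np.cos(PSI),0]); L=np.array([np.cos(PSI),np.sin(PSI),0]); Z=np.array([0,0,1.])
def tool(tilt): # tilt deg: tool z leans its tips towards D by tilt (body lags)
    return R.from_matrix(np.c_[L,D,-Z])*R.from_rotvec([-tilt,0,0],degrees=True)
def tippose(tip,tilt): return np.array(tip)-.017*tool(tilt).as_matrix()[:,2]
E
python3 - <<'E'
from h import *
np.set_printoptions(precision=4,suppress=True)
st=read_state();print(st["eef_pos"],st["joint_positions"].round(2))
t=cam("top"); cv2.imwrite("pics/t6.png",t["color"][:,:,::-1])
print([ (b[1],onz(t,b[1],.029)) for b in blobs(t["color"],(0,0,150),(180,60,255))[1] if 280<b[1][0]<400 and 200<b[1][1]<340])
s=cam("side")
print([ (b,onz(s,b[1],.023)) for b in blobs(s["color"],(0,0,150),(180,60,255))[1] if 220<b[1][0]<400 and 240<b[1][1]<340])
print(rel([.57,.215,.40],Rt=tool(0)))
toe=np.array([.5697,.152,.2405]); f=np.array([0,0,0])+np.sin(.15)*D-np.cos(.15)*Z; n=-np.cos(.15)*D-np.sin(.15)*Z
for off in(.045,.011): print(tippose(toe+.022*f+off*n,15))
E
```

```text
[ 0.526  -0.0496  0.4159] [-0.22  0.22  1.52  0.    1.41 -0.33]
[([318.2, 287.6], array([ 0.4472, -0.0541,  0.029 ]))]
[(([245, 270, 27, 27, 583], [258.1, 282.6]), array([ 0.4462, -0.057 ,  0.023 ]))]
(array([ 0.0719, -0.2584,  0.0149]), array([-0.33,  0.84, -0.24]))
[0.5647 0.1973 0.2284]
[0.5684 0.1639 0.2335]
```

View pics/t6.png

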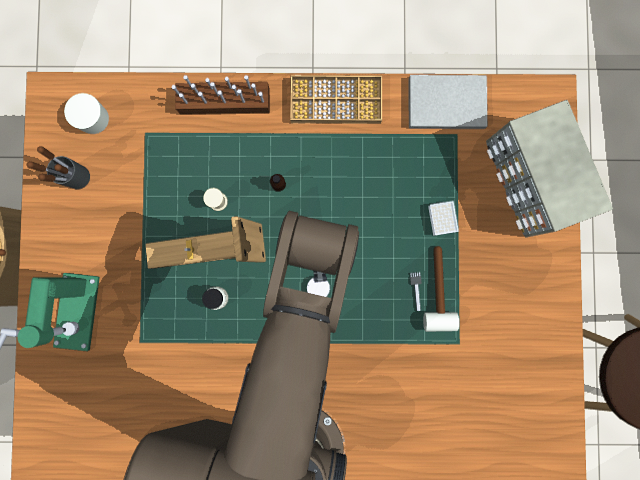

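Top view: the tin is at (318,288), about (0.447,-0.055) m, well off the footprint. The pony hasn't moved. Next I'll go over to the jaw side of the toe.

Call:
drive_tool --targets '[0.011,-0.03,0,0,0.8,0,0.013,-0.046,0,0,0,0,0.013,-0.046,0,0,0,0,0.013,-0.046,0,0,0,0,0.013,-0.046,0,0,0,0,0.01,-0.046,0,0,0,0,0,0,0,-7.5,0,0,0,0,0,-7.5,0,0]'

```text
time: 9.32
eef_pos: [0.5741, 0.2229, 0.4029]
tool_rot: [2.874, 0.089, -0.019]
contact_force: [-0.9, -0.5, 0.2]
finger_gap: -0.0001
```

```bash
python3 - <<'E'
from h import *
print(read_state()["eef_pos"].round(4),rel([.565,.205,.30],Rt=tool(15)),rel([.565,.1973,.2284],Rt=tool(15)))
E
```

```text
[0.5741 0.2229 0.4029] (array([-0.0079, -0.0103,  0.104 ]), array([ 0.17,  1.92, -2.5 ])) (array([-0.0069, -0.0216,  0.1751]), array([ 0.17,  1.92, -2.5 ]))
```

Call:
drive_tool --targets '[-0.007,-0.02,0.01,0,1.9,-2.5,0,-0.002,0.035,0,0,0,0,0,0.04,0,0,0,0,0,0.04,0,0,0,0,0,0.035,0,0,0,0,0,0.01,0,0,0]'

```text
time: 10.07
eef_pos: [0.565, 0.1997, 0.2193]
tool_rot: [2.868, 0.126, 0.005]
contact_force: [-0.2, -0.9, 0.9]
finger_gap: -0.0001
```

```bash
python3 - <<'E'
from h import *
print(rel([.568,.164,.2335],Rt=tool(15)),read_state()["joint_positions"].round(2))
s=cam("side");t=cam("top");w=cam("wrist")
cv2.imwrite("pics/s7.png",cv2.resize(s["color"][100:300,200:450,::-1],(750,600),interpolation=cv2.INTER_CUBIC))
cv2.imwrite("pics/w7.png",w["color"][:,:,::-1])
E
```

```text
(array([-0.0002,  0.0384, -0.0041]), array([ 0.52,  0.81, -1.15])) [ 0.33  0.52  1.61 -0.29  1.1   0.39]
```

View pics/s7.png

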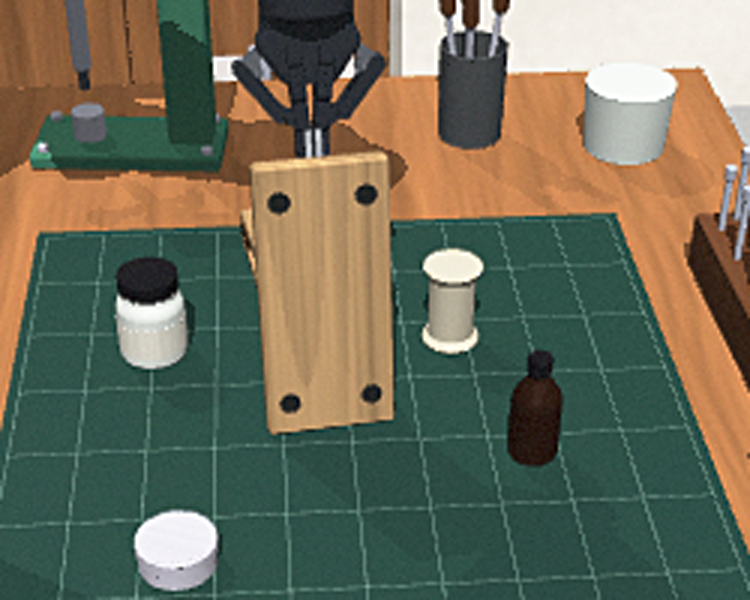

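View pics/w7.png

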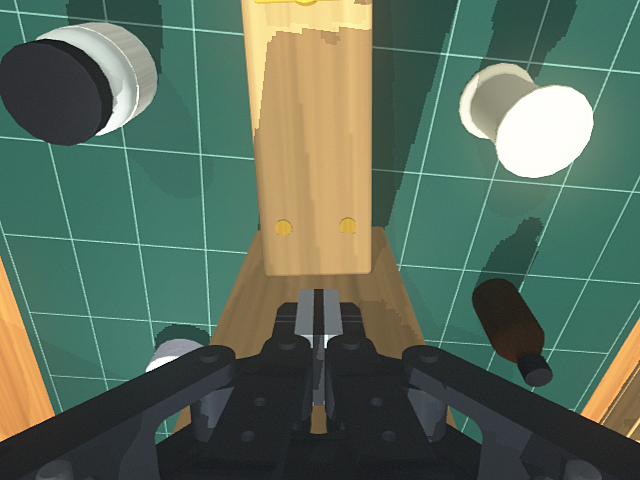

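Wrist view: the fingers are centred on the board (fingertips at about (318,310)), behind its jaw-side face. The side view agrees. Now approach slowly to contact.

Call:
drive_tool --targets '[0,0.01,-0.005,0.5,0,-1,0,0.008,-0.003,0,0,0,0,0.005,0,0,0,0,0,0.004,0,0,0,0,0,0.004,0,0,0,0]'

```text
time: 10.85
eef_pos: [0.5701, 0.1734, 0.2426]
tool_rot: [2.878, 0.151, 0.017]
contact_force: [0.2, -0.3, 0.2]
finger_gap: -0.0002
```

Call:
drive_tool --targets '[0,0.004,0,0,0,0,0,0.004,0,0,0,0,0,0.004,0,0,0,0]'

```text
time: 11.22
eef_pos: [0.5711, 0.1618, 0.245]
tool_rot: [2.879, 0.151, 0.015]
contact_force: [-0.4, 2.7, -2.9]
finger_gap: 0.0007
```

```bash
python3 - <<'E'
from h import *
print(read_state()["contact_force"]@D, rel([.568,.164,.2335],Rt=tool(15)))
s=cam("side")
cv2.imwrite("pics/s8.png",cv2.resize(s["color"][100:300,200:450,::-1],(750,600),interpolation=cv2.INTER_CUBIC))
E
```

```text
-2.743873752587273 (array([-0.0028, -0.0054,  0.0105]), array([-0.17,  0.26, -0.26]))
```

View pics/s8.png

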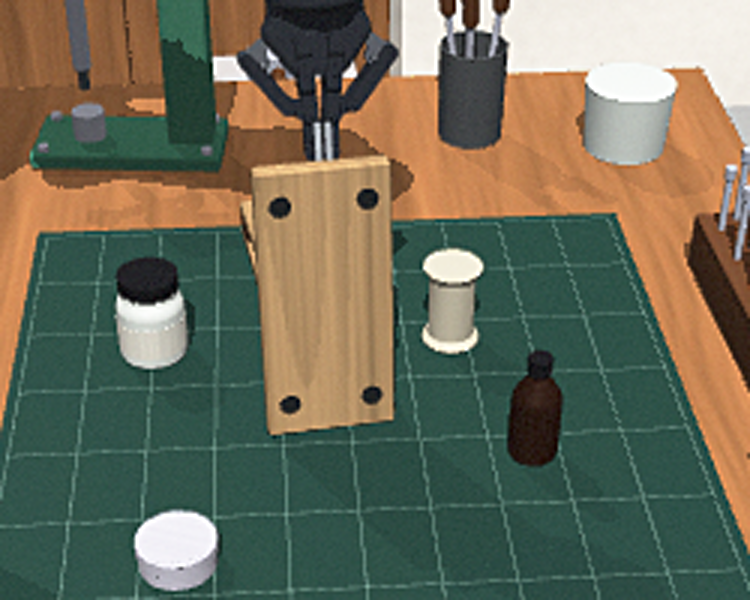

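```bash
cat > arc.py <<'E'
from h import *
import sys
np.set_printoptions(precision=4,suppress=True)
def plan(th0,th1,n,tilt1):
    st=read_state(); R0=R.from_rotvec(st["tool_rot"]); zt=R0.as_matrix()[:,2]
    tilt0=np.degrees(np.arcsin(zt@D)); tip=st["eef_pos"]+.017*zt
    H=np.array([.575,.1025,.003]); pj=H-.018*D
    p=np.array([tip@D,tip[2]]); ths=np.linspace(th0,th1,n+1); tl=np.linspace(tilt0,tilt1,n+1)
    Rp=R0; e=st["eef_pos"]; out=[]
    for i in range(n):
        d=np.radians(ths[i]-ths[i+1]); pv=pj if ths[i]>90 else H
        q=np.array([pv@D,pv[2]]); c,s=np.cos(d),np.sin(d); r=p-q
        p=q+np.array([c*r[0]+s*r[1],-s*r[0]+c*r[1]])
        dR=R.from_rotvec([tl[i]-tl[i+1],0,0],degrees=True); Rn=Rp*dR
        tipw=D*p[0]+Z*p[1]+L*(tip@L)
        en=tipw-.017*Rn.as_matrix()[:,2]
        out.append((ths[i+1],Rp.inv().apply(en-e),tl[i]-tl[i+1],en)); Rp=Rn;e=en
    print("tilt now",tilt0)
    for o in out: print(round(o[0],1),o[1],round(o[2],2),o[3])
if __name__=="__main__": plan(*[float(sys.argv[1]),float(sys.argv[2]),int(sys.argv[3]),float(sys.argv[4])])
E
python3 arc.py 97 43 36 -30
```

```text
tilt now 14.844341834215024
95.5 [0.     0.0063 0.0007] 1.25 [0.5719 0.1551 0.2461]
94.0 [0.     0.0063 0.0007] 1.25 [0.5726 0.1488 0.247 ]
92.5 [0.     0.0063 0.0007] 1.25 [0.5733 0.1426 0.2476]
91.0 [0.     0.0063 0.0008] 1.25 [0.574  0.1363 0.2481]
89.5 [0.     0.0063 0.0008] 1.25 [0.5747 0.1299 0.2484]
88.0 [0.     0.0064 0.0003] 1.25 [0.5754 0.1236 0.249 ]
86.5 [0.     0.0064 0.0004] 1.25 [0.5761 0.1173 0.2495]
85.0 [0.     0.0064 0.0004] 1.25 [0.5767 0.111  0.2498]
83.5 [0.     0.0064 0.0004] 1.25 [0.5774 0.1046 0.2499]
82.0 [0.     0.0064 0.0004] 1.25 [0.5781 0.0983 0.2498]
80.5 [0.     0.0064 0.0005] 1.25 [0.5788 0.0919 0.2496]
79.0 [0.     0.0064 0.0005] 1.25 [0.5795 0.0856 0.2493]
77.5 [0.     0.0064 0.0005] 1.25 [0.5802 0.0792 0.2487]
76.0 [0.     0.0064 0.0006] 1.25 [0.5809 0.0729 0.248 ]
74.5 [0.     0.0064 0.0006] 1.25 [0.5816 0.0666 0.2472]
73.0 [0.     0.0064 0.0006] 1.25 [0.5823 0.0604 0.2461]
71.5 [0.     0.0064 0.0006] 1.25 [0.583  0.0541 0.245 ]
70.0 [0.     0.0064 0.0007] 1.25 [0.5837 0.0479 0.2436]
68.5 [0.     0.0064 0.0007] 1.25 [0.5844 0.0418 0.2421]
67.0 [0.
[... 276 characters left out ...]
 [0.     0.0063 0.0008] 1.25 [0.5883 0.0058 0.2297]
58.0 [0.     0.0063 0.0009] 1.25 [ 0.589  -0.      0.2271]
56.5 [0.     0.0063 0.0009] 1.25 [ 0.5896 -0.0057  0.2243]
55.0 [0.     0.0063 0.0009] 1.25 [ 0.5902 -0.0114  0.2214]
53.5 [0.     0.0063 0.0009] 1.25 [ 0.5908 -0.017   0.2183]
52.0 [0.     0.0063 0.001 ] 1.25 [ 0.5914 -0.0225  0.2151]
50.5 [0.     0.0063 0.001 ] 1.25 [ 0.592  -0.0279  0.2118]
49.0 [0.     0.0063 0.001 ] 1.25 [ 0.5926 -0.0332  0.2083]
47.5 [0.     0.0063 0.0011] 1.25 [ 0.5932 -0.0384  0.2047]
46.0 [0.     0.0063 0.0011] 1.25 [ 0.5937 -0.0436  0.2009]
44.5 [0.     0.0063 0.0011] 1.25 [ 0.5943 -0.0486  0.1971]
43.0 [0.     0.0063 0.0011] 1.25 [ 0.5948 -0.0535  0.193 ]
```

Call:
drive_tool --targets '[0,0.006,0.002,1.2,0,0,0,0.006,0.002,1.2,0,0,0,0.006,0.002,1.2,0,0,0,0.006,0.002,1.2,0,0,0,0.006,0.002,1.2,0,0,0,0.006,0.001,1.2,0,0]'

```text
time: 12.02
eef_pos: [0.576, 0.1219, 0.2428]
tool_rot: [3.013, 0.158, 0.01]
contact_force: [-1.3, 4.0, 2.9]
finger_gap: -0.0001
```

```bash
python3 - <<'E'
from h import *
print(rel([.57,.12,.249],Rt=tool(8)))
s=cam("side")
cv2.imwrite("pics/s9.png",cv2.resize(s["color"][100:300,200:450,::-1],(750,600),interpolation=cv2.INTER_CUBIC))
cv2.imwrite("pics/w9.png",cam("wrist")["color"][:,:,::-1])
E
```

```text
(array([-0.0061,  0.0021, -0.006 ]), array([-0.85,  0.04, -0.3 ]))
```

View pics/s9.png

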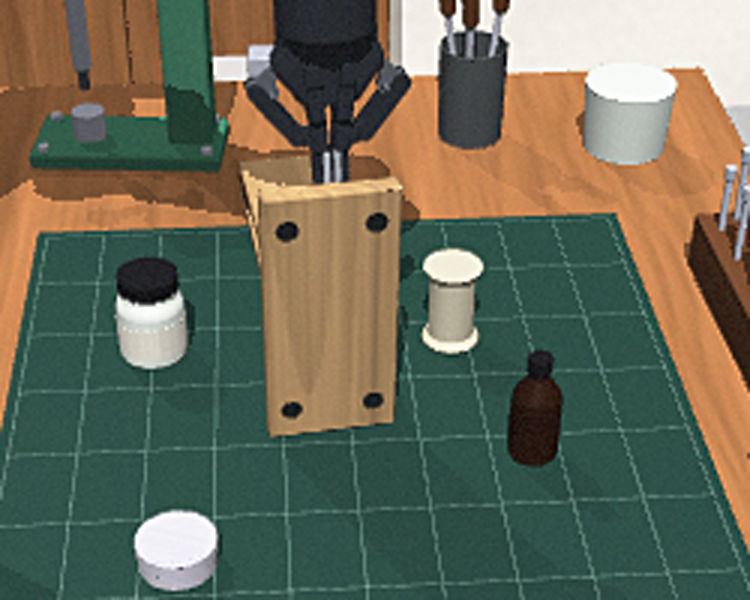

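View pics/w9.png

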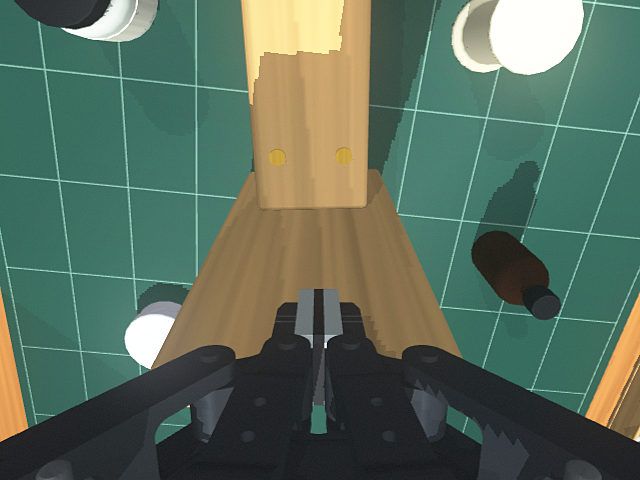

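The board (crop heel corners (269,435) and (393,421), unchanged) is close to vertical and the heel is holding. I'll continue along the arc.

```bash
python3 arc.py 88 43 30 -28 | awk 'NR%4==1||NR==2'
```

```text
tilt now 7.187716305464919
86.5 [0.     0.0062 0.0004] 1.17 [0.5766 0.1153 0.2431]
82.0 [0.     0.0062 0.0005] 1.17 [0.5787 0.0969 0.2434]
76.0 [0.     0.0062 0.0006] 1.17 [0.5814 0.0723 0.2414]
70.0 [0.     0.0062 0.0007] 1.17 [0.584  0.0481 0.237 ]
64.0 [0.     0.0061 0.0009] 1.17 [0.5866 0.0244 0.23  ]
58.0 [0.     0.0061 0.001 ] 1.17 [0.5891 0.0016 0.2207]
52.0 [0.     0.0061 0.0011] 1.17 [ 0.5915 -0.0201  0.209 ]
46.0 [0.     0.0061 0.0013] 1.17 [ 0.5938 -0.0404  0.1951]
```

Call:
drive_tool --targets '[0,0.006,0.001,1.2,0,0,0,0.006,0.001,1.2,0,0,0,0.006,0.001,1.2,0,0,0,0.006,0.001,1.2,0,0,0,0.006,0.001,1.2,0,0,0,0.006,0.001,1.2,0,0,0,0.006,0.001,1.2,0,0,0,0.006,0.001,1.2,0,0]'

```text
time: 13.12
eef_pos: [0.5813, 0.0707, 0.2368]
tool_rot: [-3.085, -0.161, 0.004]
contact_force: [0.8, 1.9, 3.2]
finger_gap: 0.0001
```

```bash
python3 arc.py 76 43 22 -28 | awk 'NR%4==1||NR==2'; python3 - <<'E'
from h import *
s=cam("side")
cv2.imwrite("pics/s10.png",cv2.resize(s["color"][100:300,200:450,::-1],(750,600),interpolation=cv2.INTER_CUBIC))
print(read_state()["joint_positions"].round(2))
E
```

```text
tilt now -3.0046307906243244
74.5 [0.     0.006  0.0006] 1.14 [0.5819 0.0647 0.2359]
70.0 [0.     0.006  0.0007] 1.14 [0.5839 0.047  0.2322]
64.0 [0.     0.006  0.0009] 1.14 [0.5864 0.0239 0.2252]
58.0 [0.    0.006 0.001] 1.14 [0.5889 0.0017 0.2158]
52.0 [0.     0.006  0.0011] 1.14 [ 0.5912 -0.0195  0.2042]
46.0 [0.     0.0059 0.0013] 1.14 [ 0.5934 -0.0393  0.1904]
[-0.01  0.45  1.67  0.06  1.03 -0.15]
```

View pics/s10.png

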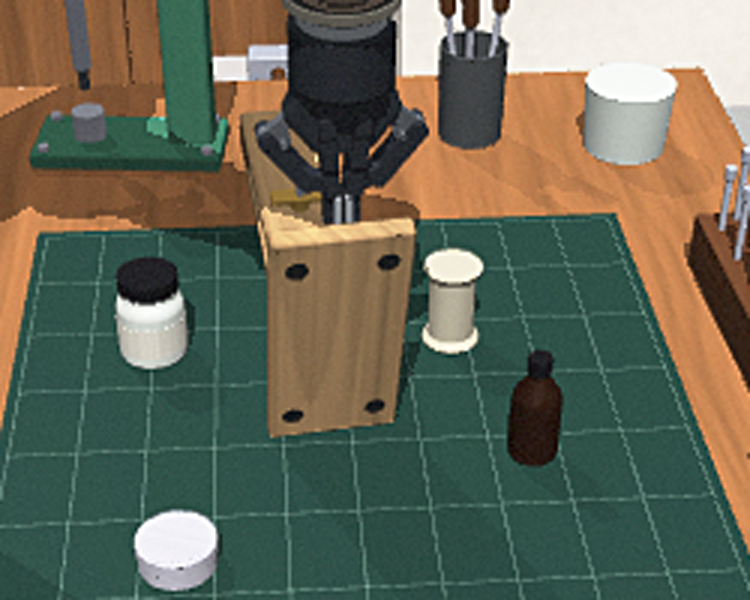

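Call:
drive_tool --targets '[0,0.006,0.001,1.4,0,0,0,0.006,0.001,1.4,0,0,0,0.006,0.001,1.4,0,0,0,0.006,0.001,1.4,0,0,0,0.006,0.001,1.4,0,0,0,0.006,0.001,1.4,0,0,0,0.006,0.001,1.4,0,0,0,0.006,0.001,1.4,0,0,0,0.006,0.001,1.4,0,0,0,0.006,0.001,1.4,0,0]'

```text
time: 14.42
eef_pos: [0.5873, 0.0091, 0.2149]
tool_rot: [-2.825, -0.146, 0.025]
contact_force: [0.9, 1.3, 1.7]
finger_gap: 0.0001
```

```bash
python3 arc.py 60 43 11 -30 ; python3 - <<'E'
from h import *
s=cam("side")
cv2.imwrite("pics/s11.png",cv2.resize(s["color"][100:300,200:450,::-1],(750,600),interpolation=cv2.INTER_CUBIC))
cv2.imwrite("pics/w11.png",cam("wrist")["color"][:,:,::-1])
print(read_state()["joint_positions"].round(2))
E
```

```text
tilt now -17.936501931232122
58.5 [0.     0.0061 0.0007] 1.1 [0.5879 0.0036 0.2124]
56.9 [0.     0.0061 0.0008] 1.1 [ 0.5885 -0.0018  0.2097]
55.4 [0.     0.0061 0.0008] 1.1 [ 0.5891 -0.0072  0.2068]
53.8 [0.     0.0061 0.0009] 1.1 [ 0.5897 -0.0125  0.2038]
52.3 [0.     0.0061 0.0009] 1.1 [ 0.5903 -0.0177  0.2006]
50.7 [0.    0.006 0.001] 1.1 [ 0.5908 -0.0229  0.1974]
49.2 [0.    0.006 0.001] 1.1 [ 0.5914 -0.0279  0.1939]
47.6 [0.     0.006  0.0011] 1.1 [ 0.5919 -0.0329  0.1904]
46.1 [0.     0.006  0.0011] 1.1 [ 0.5925 -0.0377  0.1867]
44.5 [0.     0.006  0.0011] 1.1 [ 0.593  -0.0425  0.1829]
43.0 [0.     0.006  0.0012] 1.1 [ 0.5935 -0.0471  0.1789]
[-0.22  0.5   1.68  0.33  1.09 -0.49]
```

View pics/s11.png

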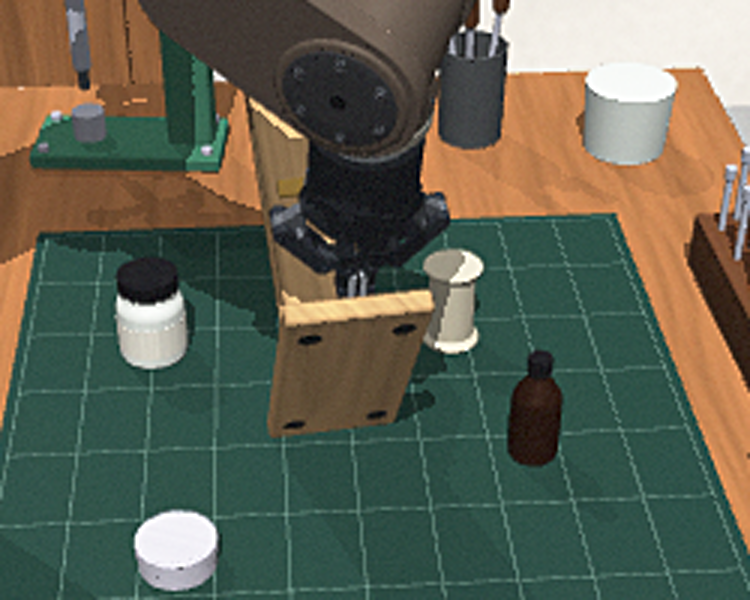

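View pics/w11.png

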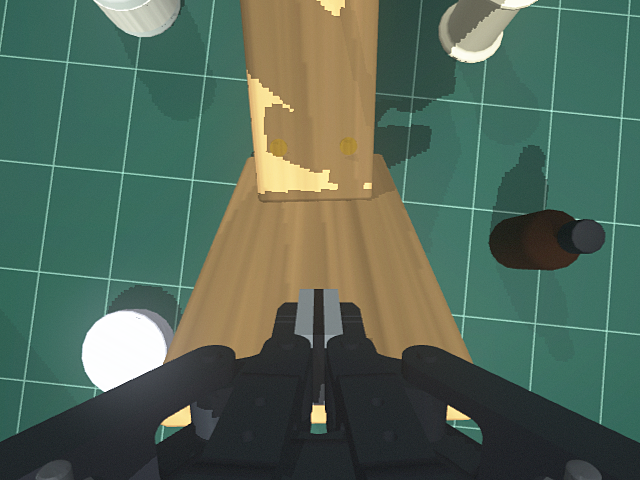

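Call:
drive_tool --targets '[0,0.006,0.001,1.3,0,0,0,0.006,0.001,1.3,0,0,0,0.006,0.001,1.3,0,0,0,0.005,0.001,1.3,0,0,0,0.005,0.001,1.3,0,0]'

```text
time: 15.15
eef_pos: [0.5897, -0.0168, 0.1992]
tool_rot: [-2.705, -0.14, 0.034]
contact_force: [0.2, 0.0, -0.0]
finger_gap: -0.0003
```

Call:
drive_tool --targets '[0,0.005,0.001,1.3,0,0,0,0.005,0.001,1.3,0,0]'

```text
time: 15.4
eef_pos: [0.5906, -0.0256, 0.1925]
tool_rot: [-2.657, -0.137, 0.037]
contact_force: [-1.2, 0.0, 0.0]
finger_gap: -0.0002
```

```bash
python3 - <<'E'
from h import *
s=cam("side")
cv2.imwrite("pics/s12.png",cv2.resize(s["color"][100:300,200:450,::-1],(750,600),interpolation=cv2.INTER_CUBIC))
E
```

```text
(no output)
```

View pics/s12.png

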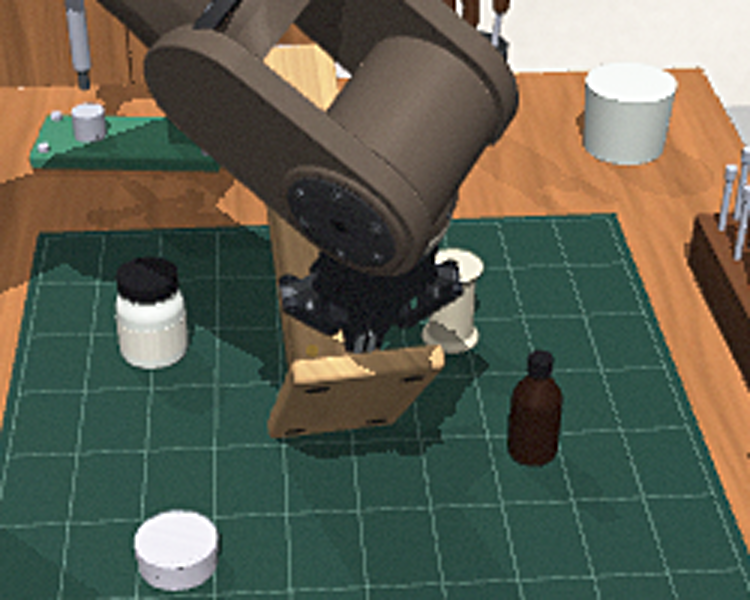

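Zero contact force and the board is past balance (toe edge at about (365,365)), so it's now dropping by itself. I'll clear the fingers forward and up, away from the jaws.

Call:
drive_tool --targets '[0,0.03,-0.035,0,0,0,0,0.035,-0.04,0,0,0,0,0.035,-0.04,0,0,0,0,0.03,-0.04,0,0,0,0,0.02,-0.02,0,0,0]'

```text
time: 16.08
eef_pos: [0.6127, -0.244, 0.2778]
tool_rot: [-2.653, -0.139, 0.044]
contact_force: [-0.9, -0.1, 0.2]
finger_gap: -0.0002
```

```bash
python3 - <<'E'
from h import *
s=cam("side");t=cam("top")
cv2.imwrite("pics/s13.png",cv2.resize(s["color"][100:300,200:450,::-1],(750,600),interpolation=cv2.INTER_CUBIC))
cv2.imwrite("pics/t13.png",t["color"][:,:,::-1])
E
```

```text
(no output)
```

View pics/s13.png

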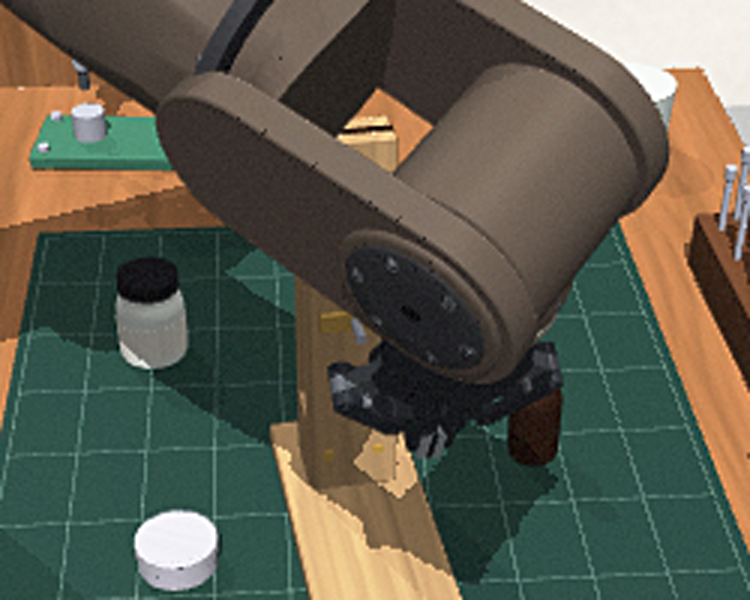

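View pics/t13.png

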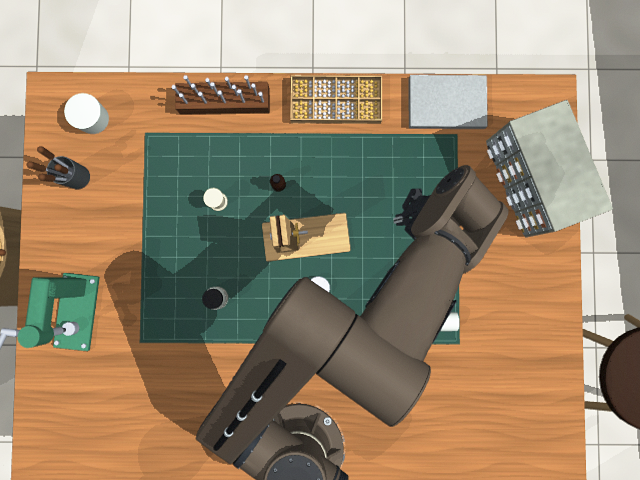

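The pony stands on its base: top view shows the board at (263–350, 213–260), and the tin at (319,287) is clear of it. I'll lift away and measure.

Call:
drive_tool --targets '[0,-0.01,-0.03,0,0,0,0,-0.01,-0.03,0,0,0,0,0,-0.03,-7,0,0,0,0,-0.03,-7,0,0,0,0,-0.02,-7,0,0,0,0.03,0,-7,0,0,0,0.03,0,0,0,0,0,0,0,0,0,0]'

```text
time: 17.18
eef_pos: [0.6248, -0.3396, 0.4106]
tool_rot: [3.124, 0.174, -0.017]
contact_force: [-0.2, 0.9, -0.5]
finger_gap: 0.0002
```

```bash
python3 - <<'E'
from h import *
np.set_printoptions(precision=4,suppress=True)
s=cam("side");t=cam("top")
cv2.imwrite("pics/s14.png",s["color"][:,:,::-1])
cv2.imwrite("pics/t14.png",cv2.resize(t["color"][160:320,190:390,::-1],(750,600),interpolation=cv2.INTER_CUBIC))
st=read_state();print(st["time"],st["contact_force"],st["eef_pos"])
print("expected top px of base corners (z=.021)",[pr(t,(np.array([.575,.1025,.021])+a*D+b*L)).round(1).tolist() for a,b in((0,-.055),(0,.055),(.24,.055),(.24,-.055))])
E
```

```text
17.275 [-0.0214 -0.8942  0.7678] [ 0.6249 -0.3382  0.4111]
expected top px of base corners (z=.021) [[[264.6, 261.2]], [[260.7, 222.4]], [[345.4, 213.4]], [[349.7, 252.1]]]
```

View pics/s14.png

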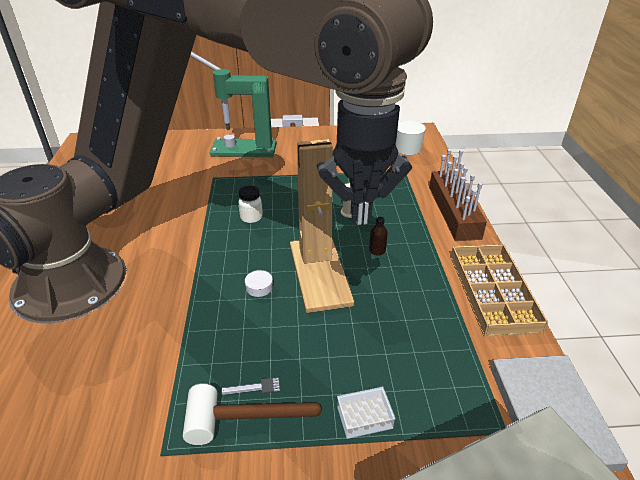

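View pics/t14.png

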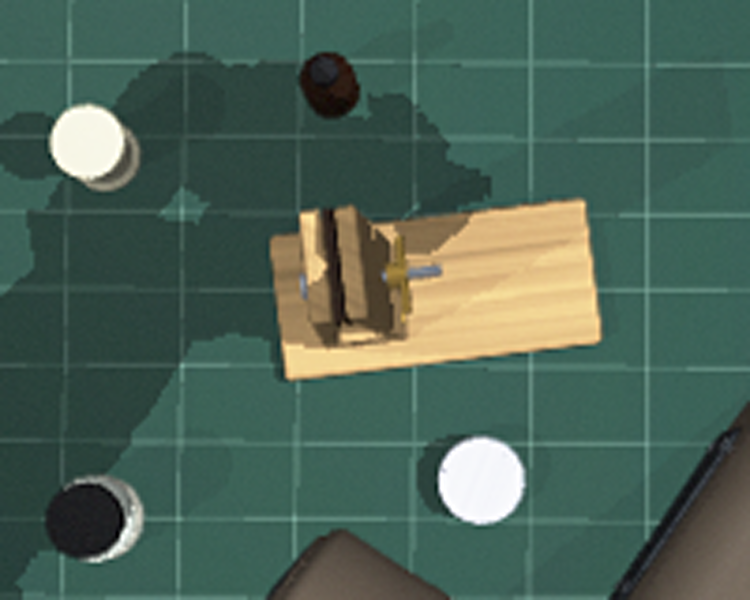

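```bash
python3 -c "
from cell import ticket
print(ticket.hand_in())"
```

```text
the job is handed in; nothing more can be done
None
```

The pony is standing upright on its base where it fell, and I handed the job in at about 17 s of the 58 s allowed.

- **Tin:** I slid it flat along the mat with the fingertips, about 13 cm towards the robot, to (0.447, -0.055) m. It stayed flat and is about 5 cm clear of the side of the base board.
- **Pony:** I pushed only the jaw-side face of the board near the toe, with closed fingers, and saw about 5 N at most. At roughly 0.75 rad from flat it overbalanced and dropped onto its base by itself, and I moved the gripper clear.
- **Last checks:** In the final top view the base corners are within about 2.5 pixels (about 7 mm) of where I predicted from the original heel position, so any slide was small. The spool, glue, dye, mallet, iron and stud box look unmoved by eye; I didn't measure them. The arm is touching nothing. No check failed or disagreed.

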